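# Seat and quick-clamp a flange in its fixture

## Robot

A 7-joint arm with a two-finger parallel gripper is mounted at the origin on a cart in front of the work surface, level with it; the furniture and walls round the work are solid. World frame = base frame: x ahead of the robot, y to its left, z up, the work surface at z = 0. Lengths are in mm, angles in rad, forces in N, time in s.
With the tool pointing down it reaches from about 350 to 900 mm from the base axis. Payload 19.9 kg.
Tool frame: the origin (TCP) lies between the finger pads; the fingertips stand 22 mm ahead of it and the grasp point (between the pads) lies 3 mm ahead of it; z points along the fingers, y is the line along which they close (so a half turn about z gives the same grasp; the last joint's range is limited). The gripper opens to 94 mm and grips with 3 to 60 N. Pads are 16 mm wide; open, the fingers measure 119 mm over their backs; the gripper's body (75 mm by 177 mm) begins 78 mm behind the grasp point.
Start: joints at [-1.244, 0.417, -0.01, 1.614, 0.005, 1.111, -0.053], TCP at [224.715, 583.184, 227.425] pointing down, gripper open.
Joint ranges: [-2.81, 2.81], [-0.39, 2.02], [-1.27, 1.25], [0.06, 2.57], [-1.19, 4.33], [0.19, 2], [-2.82, 2.82]. Speed limits (rad/s): [1.89, 1.89, 2.39, 2.39, 3.01, 3.01, 3.01].

## Interface

Orientations are given as a unit quaternion [w, x, y, z].
In Python, from bench import state, read_camera, camera_info, close_job, outline_of gives the robot as it stands. The module is installed in compiled form; this text tells all that it offers.
- The arm moves only by the shell command python3 -m inch 'ROWS'. ROWS is a JSON object of lists of equal length, an entry for each row: "slide": the shift along the tool's x, y, z in m, a list of three; "rotation": the turn, a rotation vector about the tool's x, y, z in degrees, a list of three; "claw": the opening, from 0 (shut) to 1 (fully open). A call has exactly 10 rows; each row is the pose to reach, as a shift and turn from the pose commanded when the call began, along the tool's axes at that moment; what a row does not reach only later rows make up. A row lasts 1/8 s, in which the tool goes at most 62.5 mm and 10.7 degrees, less where a joint would pass 70% of its speed; a pose out of reach is approached as far as the arm can. A call with a gripper value outside its range is refused whole. The fingers move at their own pace and stop on an object; the grip force is fixed at half the most. Time passes only in rows, so rows that repeat a pose let the fingers close, or fill a call up. It gives the time, the measured TCP pose, the force, the opening and the grip force at its end, in the units of the state.
- state(): the state, without advancing time (a new reading comes with each control period).
- read_camera(name): name is "scene" or "side" or "wrist"; returns (picture, depth): 384x512x3 uint8, blue, green, red; 384x512 float32, mm along the optical axis (not along the pixel's ray), 0 where there is no reading.
- camera_info(name): a dict with "intrinsics" (3x3 intrinsics, pixels), "R" (3x3) and "t" (3): a world point X has camera coordinates R X + t; the wrist camera has in their place "mount" (4x4, takes a point from camera to tool coordinates, whose origin is the TCP and whose axes are the flange's). Camera axes: x right, y down, z forward; pixel columns grow to the right and rows downward; lengths in mm; the calibration is good to about 2 mm. A picture is of the moment at which its call begins: read the wrist's pose just before it. camera_info takes no time and is no camera call.
- close_job(): hands the job in; it is judged then, once.
Trained networks look in the newest picture that a camera, given by its name, has taken for a name from the list of things; names that differ only in an ending like _2 or _b are one class to them, and where a whole thing is asked for, a point or a joint stands for the part that bears it (a point fixed in the world has none). Each returns a list of dicts, best first, with "score" (0 to 1); they miss things now and then, are a little off and sometimes report something else, mostly with a low value. They report only what shows in the picture. A call takes as long as a camera call. They do not tell look-alikes from the thing itself.
- outline_of(camera, label): "mask" (384x512 bool, what is visible of it) and "at" ([column, row] in pixels, amid what is visible of it).
The state is a dict: "time": time; "joint_positions": joint angles; "dq": joint speeds; "joint_torque": joint torques, N m; "tcp_pos": TCP position; "tcp_rot": TCP orientation; "ft_force": force on the tool from outside, world axes, zero at the start; "wrist_torque": the same for the moment, N m; "width": opening from 0.0 (shut) to 1.0 (fully open); "finger_force": force on a finger pad.
Only numpy, scipy, OpenCV 4.12 (cv2) and the standard library are available. Lean on these libraries where they do the work, as an engineer would, in place of code of your own. Each camera call takes 0.05 s, during which the arm holds its last target. There are 200 camera calls.

## Task

Fix the steel flange in the quick-clamp fixture. With the fingertips push the flange back along the plate until it is fully home against both angled jaws, then swing the clamp strap over it as far as its stop, and last push the strap's red cam lever right down so that the rubber pad holds the flange. Nothing has to be picked up: keep the flange flat on the plate, and leave the other things on the bench where they are.

Things in the scene. Friction and masses are not known exactly. Their poses are not given: they have to be found in the camera images.
- fixture: machined steel plate 170 x 225 x 16 mm fixed on the bench; place and yaw vary. Origin on the bench, below the middle of the seat; x points from the seat's open front to the jaws, y to the clamp column, z up. It spans x -90..80, y -72..152 mm. The column (radius 17 mm; foot radius 27, 12 mm high) stands at x 0, y 100; a thin stop dowel at x 15, y 64 reaches 76 mm over the bench.
- seat (a point): middle of the seat on the plate's top face (16 mm above the bench): the flange's origin comes here when it touches both jaws. The dark steel jaws stand on the plate, 14 mm high and 46 mm long, as a 90 degree V that opens to -x of fixture; their faces lie 34 mm from this point, towards +x+y and +x-y.
- flange: turned steel flange, loose on the plate, 0.3 to 0.6 kg: rim 68 mm diameter and 10 mm thick, on it a hub 36 mm diameter up to 32 mm above the underside. Origin at the middle of the underside. It starts 20 to 35 mm in front of the seat (-x of fixture), up to 8 mm to a side.
- clamp_strap (a joint): swing of the clamp strap about the upright column, rad: 0 = over the seat, against its stop (strap lies along -y of fixture); grows as it swings away clockwise from above; at pi/2 it points along -x of fixture. Starts 1.3 to 1.75; the far end of its travel is 1.9. Stays where it is left; about 0.12 N m turns it.
- strap_pivot (a point): on the column's axis at the strap's mid height (68 mm above the bench)
- strap_end (a point): on the strap's centre line above the pad, 100 mm from the pivot, at mid height. The strap is a dark bar 24 mm wide and 16 mm thick, 60 to 76 mm above the bench while released; its round end has radius 14 mm. The cam lever draws it down 5 mm.
- clamp_pad: round rubber pad, radius 14 mm, under the strap's end; origin at the middle of its lower face, 50.5 mm above the bench while released (2.5 mm above the flange's hub). It gives by 4 N per mm.
- cam_lever (a joint): red cam lever, rad: 0 = released, nearly upright (77 degrees above level, leaning away from the strap's end); 1.35 = right down, level, pointing away from the strap's end. Starts 0 to 0.12; it stays where it is left; about 0.25 N m turns it.
- lever_pivot (a point): middle of the lever's pivot, on the column's axis, 92 mm above the bench; the pivot pin is level and square to the strap, and turns with it
- lever_end (a point): near the lever's end, 82 mm from the pivot, on its axis; the red grip, radius 8.5 mm, runs from 40 to 82 mm from the pivot and ends in a half ball
- bush: brass bush, 48 mm diameter, 30 mm high, standing right of the fixture; leave it. Origin at its underside
- gear: black spur gear, 56 mm diameter, 24 mm high, right of the fixture; leave it. Origin at its underside
- ring: steel ring, 52 mm diameter, 14 mm high, behind the fixture; leave it. Origin at its underside
- vee: black V-block, 40 x 60 mm, 56 mm high, at the left; leave it. Origin at its underside
- bolt: hex bolt standing on its head, 28 mm wide, 71 mm high, at the right; leave it. Origin at its underside
- magnifier: black loupe, 36 mm diameter, 34 mm high, at the right; leave it. Origin at its underside
- gauge: steel plug gauge, 106 mm long, 18 mm thick, lying at the left; leave it. Origin at its underside
There are look-alikes about, which are no part of the job. There is more than one size of the flange; the job needs the largest.

How it is judged:
By the outcome, as a careful person would: the job done as asked, in the order asked, and still so for the second after the job is handed in, with the robot touching nothing.
It also fails if it takes over 64 s, if anything falls off the work surface, if the arm or the gripper's body presses on something with over 40 N, if the wrist force passes 120 N, or if a joint passes its speed limit or range.

## Working session

There is one attempt and no reset: what is moved stays moved. The work goes in short steps, Python scripts to look and compute and a shell command to move; the robot and the scene stay as the last step left them, time stands still between calls to the robot, and variables do not carry over. Pictures are saved under pics/ and viewed, at most 11 in all, crops included, and the job is handed in when it is done.

```bash
mkdir -p pics; ls
cat > h.py <<'E'
import numpy as np, cv2
from bench import *
from scipy.spatial.transform import Rotation as Ro
def quat(q): return Ro.from_quat([q[1],q[2],q[3],q[0]]).as_matrix()
def cam(name):
    s=state(); p,d=read_camera(name); c=camera_info(name); K=np.array(c["intrinsics"])
    if name=="wrist":
        M=np.array(c["mount"]); T=quat(s["tcp_rot"]); A=T@M[:3,:3]; b=T@M[:3,3]+np.array(s["tcp_pos"])
    else:
        R=np.array(c["R"]); A=R.T; b=-R.T@np.array(c["t"])
    return p,d,K,A,b
def cloud(d,K,A,b):
    v,u=np.indices(d.shape); r=np.stack([(u-K[0,2])/K[0,0],(v-K[1,2])/K[1,1],np.ones(d.shape)],-1)
    X=(r*d[...,None])@A.T+b; X[d==0]=np.nan; return X
def proj(X,K,A,b):
    c=(np.atleast_2d(X)-b)@A; return (c/c[:,2:])@K.T[:,:2]
E
python3 - <<'E'
from h import *
ims=[]
for n in ["scene","side"]:
    p,d,K,A,b=cam(n); X=cloud(d,K,A,b); ims.append(p); np.savez(n+".npz",p=p,d=d,K=K,A=A,b=b)
    print(n,b)
    for l in ["fixture","flange","clamp_strap","cam_lever"]:
        for o in outline_of(n,l)[:4]:
            m=o["mask"]; P=X[m]; print(n,l,round(o["score"],2),o["at"],m.sum(),np.nanmedian(P,0).round(),np.nanmin(P,0).round(),np.nanmax(P,0).round())
cv2.imwrite("pics/scene.png",cv2.resize(ims[0],(800,600))); cv2.imwrite("pics/side.png",cv2.resize(ims[1],(800,600)))
print({k:v for k,v in state().items() if k in("tcp_pos","tcp_rot","time")}, camera_info("wrist")["mount"])
E
```

```text
pics
scene [-159.90517517 -581.61087798 1285.15857571]
scene fixture 0.56 [233.2, 196.2] 2631 [581. 103.  17.] [476. -32.  -5.] [723. 259. 180.]
scene flange 0.72 [231.4, 249.6] 167 [419. -33.   7.] [398. -56.  -5.] [449.  -3.  27.]
scene flange 0.61 [208.3, 240.8] 126 [397.  46.   9.] [380.  27.  -1.] [423.  72.  29.]
scene flange 0.5 [245.3, 205.2] 289 [567.  38.  27.] [540.  11.  10.] [617.  79.  54.]
scene clamp_strap 0.85 [219.4, 183.6] 450 [570. 142.  77.] [476. 104.  -3.] [715. 282. 180.]
scene cam_lever 0.56 [223.5, 162.2] 122 [595. 155. 144.] [576. 148.  88.] [611. 169. 180.]
side [  129.15308158 -1144.82492374   722.60532803]
side fixture 0.7 [255.1, 207.2] 2393 [578. 110.  15.] [475. -36.  -4.] [693. 388. 178.]
side flange 0.58 [217.5, 239.6] 164 [419. -40.   7.] [399. -58.  -3.] [443.   6.  23.]
side flange 0.53 [260.4, 211.9] 282 [570.  32.  26.] [537.  10.  13.] [611.  86.  49.]
side flange 0.5 [204.5, 229.9] 143 [398.  44.   6.] [379.  28.  -2.] [422.  89.  24.]
side clamp_strap 0.71 [260.9, 212.2] 272 [568.  32.  26.] [537.  10.  13.] [604.  99.  49.]
side clamp_strap 0.67 [242.2, 186.5] 524 [572. 140.  75.] [475. 102.  -4.] [731. 493. 177.]
{'time': 0.5, 'tcp_pos': array([224.70648709, 583.17038064, 227.39923988]), 'tcp_rot': array([ 5.42631475e-06,  1.82860495e-01,  9.83138869e-01, -6.66804522e-05])} [[ 5.60111562e-05 -9.65459549e-01 -2.60552983e-01  7.70772773e+01]
 [ 9.99999980e-01  4.48948565e-06  1.98334856e-04 -9.31931073e-01]
 [-1.90314532e-04 -2.60552989e-01  9.65459530e-01 -1.56253704e+02]
 [ 0.00000000e+00  0.00000000e+00  0.00000000e+00  1.00000000e+00]]
```

View pics/scene.png

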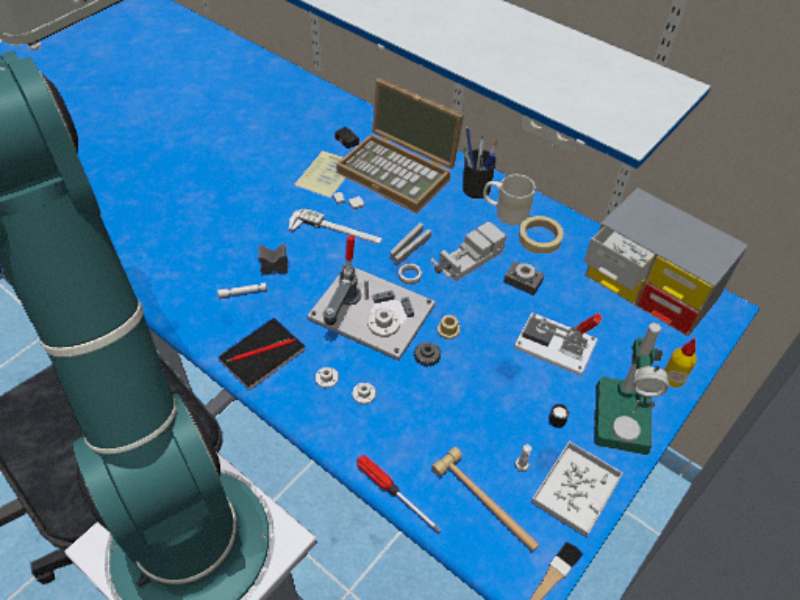

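Run:
```python
from h import *
a=[]
for n,(u,v) in dict(scene=(235,205),side=(250,205)).items():
    z=np.load(n+".npz"); p=z["p"]; c=p[v-75:v+75,u-75:u+75]; a.append(cv2.resize(c,(400,400),interpolation=cv2.INTER_CUBIC))
cv2.imwrite("pics/crop.png",np.hstack(a))
# plate-top points, rectangle
z=np.load("scene.npz"); X=cloud(z["d"],z["K"],z["A"],z["b"]); 
for n in ["scene","side"]:
    z=np.load(n+".npz"); X=cloud(z["d"],z["K"],z["A"],z["b"]).reshape(-1,3)
    m=(abs(X[:,2]-16)<4)&(X[:,0]>440)&(X[:,0]<760)&(X[:,1]>-80)&(X[:,1]<280)
    P=X[m][:,:2].astype(np.float32)
    print(n,m.sum(),cv2.minAreaRect(P),P.mean(0))
    for lo,hi,nm in [(44,54,"hubtop"),(56,90,"strap"),(95,190,"lever")]:
        q=X[(X[:,2]>lo)&(X[:,2]<hi)&(X[:,0]>480)&(X[:,0]<720)&(X[:,1]>-20)&(X[:,1]<240)]
        print(nm,len(q),cv2.minAreaRect(q[:,:2].astype(np.float32)) if len(q)>3 else "",q.mean(0) if len(q) else "")
```

```text
scene 1564 ((640.49462890625, 67.39030456542969), (264.4489440917969, 297.3716125488281), 11.649590492248535) [590.59924   72.493256]
hubtop 69 ((562.4379272460938, 99.20751953125), (99.06937408447266, 125.0459213256836), 44.9803581237793) [573.38094934  63.52322677  48.32306655]
strap 295 ((543.8167724609375, 123.4666519165039), (128.2711639404297, 63.55380630493164), 24.011117935180664) [541.03103073 132.92801278  73.99191766]
lever 144 ((591.7702026367188, 155.6756591796875), (39.29437255859375, 26.587121963500977), 20.487159729003906) [592.50494031 155.50968422 133.50473036]
side 1385 ((636.6906127929688, 64.92280578613281), (267.9583740234375, 295.1303405761719), 8.465601921081543) [591.9086   70.32379]
hubtop 91 ((552.5349731445312, 83.16631317138672), (121.5645980834961, 124.07957458496094), 15.837861061096191) [567.25774947  81.61513227  47.65769816]
strap 335 ((543.458984375, 138.89883422851562), (131.81947326660156, 60.80375671386719), 6.607731342315674) [544.42161895 130.29190792  71.65317693]
lever 155 ((589.9049072265625, 152.42770385742188), (30.959257125854492, 45.10230255126953), 86.52385711669922) [593.43693433 153.71853927 134.12606741]
```

View pics/crop.png

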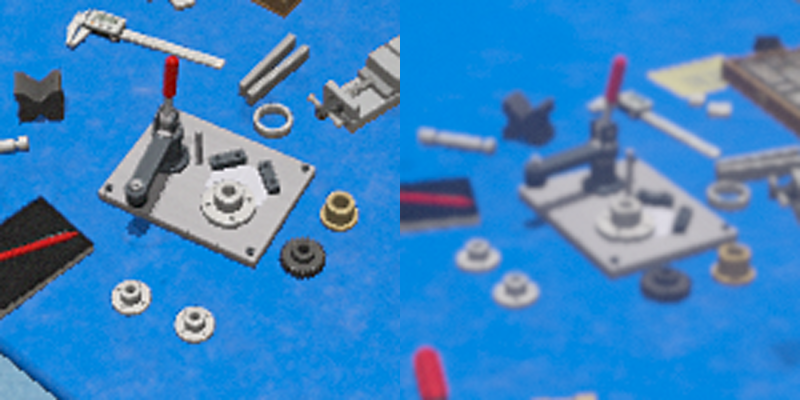

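Run:
```python
from h import *
for n in ["scene","side"]:
    z=np.load(n+".npz"); X=cloud(z["d"],z["K"],z["A"],z["b"]).reshape(-1,3)
    q=X[(X[:,2]>68)&(X[:,2]<84)&(X[:,0]>470)&(X[:,0]<720)&(X[:,1]>60)&(X[:,1]<200)][:,:2]
    c=np.median(q,0); _,_,V=np.linalg.svd(q-q.mean(0)); print(n,len(q),c,V[0],np.percentile((q-c)@V[0],[2,98]),np.percentile((q-c)@V[1],[5,95]))
    v=z["d"].shape
    m=(abs(X[:,2]-16)<3)&(X[:,0]>470)&(X[:,0]<730)&(X[:,1]>-40)&(X[:,1]<240)
    P=X[m][:,:2]
    # yaw by extents
    best=min(((lambda q:(np.ptp(np.percentile(q[:,0],[1,99]))*np.ptp(np.percentile(q[:,1],[1,99])),a,np.percentile(q,[1,99],axis=0)))(P@np.array([[np.cos(a),-np.sin(a)],[np.sin(a),np.cos(a)]])) for a in np.radians(np.arange(-45,45))),key=lambda t:t[0])
    print(np.degrees(best[1]),best)
T=quat(state()["tcp_rot"]); print(T.round(3)); print(T.T@(np.array([500,90,330])-state()["tcp_pos"]))
```

```text
scene 250 [538.65582825 134.18426632] [-0.96304956 -0.26932422] [-61.2265908   63.27587868] [-15.35951553  13.12446565]
11.0 (np.float64(43754.16257379815), np.float64(0.19198621771937624), array([[ 511.97058245, -131.91171953],
       [ 710.24848378,   88.75917864]]))
side 213 [541.61276619 133.48919745] [-0.96132597 -0.27541312] [-58.85675396  65.49247045] [-14.98614891  12.68292467]
11.0 (np.float64(36546.88901757049), np.float64(0.19198621771937624), array([[ 513.03456344, -134.16380638],
       [ 680.25744208,   84.3881604 ]]))
[[-0.933  0.36  -0.   ]
 [ 0.36   0.933 -0.   ]
 [-0.    -0.    -1.   ]]
[-434.20824164 -361.21937418 -102.53889594]
```

The flange to use is the one on the plate (scene pixel ≈ 240,200; right crop 625,215). The two smaller ones on the bare bench (scene ≈ 208,241 and 232,250) and the other clamp at scene ≈ 356,217 are look-alikes. I'm moving the wrist camera over the fixture.

```bash
python3 -m inch '{"slide":[[-0.04,-0.03,-0.02],[-0.08,-0.06,-0.04],[-0.12,-0.09,-0.06],[-0.16,-0.12,-0.08],[-0.2,-0.15,-0.1],[-0.24,-0.18,-0.1],[-0.28,-0.2,-0.1],[-0.32,-0.23,-0.1],[-0.36,-0.26,-0.1],[-0.4,-0.29,-0.1]],"rotation":[[0,0,0],[0,0,0],[0,0,0],[0,0,0],[0,0,0],[0,0,0],[0,0,0],[0,0,0],[0,0,0],[0,0,0]],"claw":[0,0,0,0,0,0,0,0,0,0]}'
python3 - <<'E'
from h import *
p,d,K,A,b=cam("wrist"); np.savez("w1.npz",p=p,d=d,K=K,A=A,b=b); X=cloud(d,K,A,b)
cv2.imwrite("pics/w1.png",p); print(state()["tcp_pos"])
for l in ["fixture","flange","clamp_strap","cam_lever"]:
    for o in outline_of("wrist",l)[:3]:
        P=X[o["mask"]]; print(l,round(o["score"],2),o["at"],o["mask"].sum(),np.nanmedian(P,0).round())
E
```

```text
time: 1.75
tcp_pos: [494.4, 167.3, 327.7]
tcp_rot: [0.0, 0.183, 0.983, 0.0]
ft_force: [1.4, 1.0, -1.0]
width: 0.01
finger_force: 0.0
[497.12774959 161.19718877 327.79097408]
fixture 0.65 [351.3, 95.6] 575 [444. 351.  15.]
fixture 0.18 [247.1, 195.4] 1217 [528. 136.  75.]
flange 0.73 [141.6, 165.5] 587 [422. -26.   6.]
flange 0.72 [174.6, 137.6] 574 [402.  56.   6.]
flange 0.56 [209.6, 227.1] 1063 [570.  51.  26.]
clamp_strap 0.64 [243.2, 206.9] 7018 [551. 134.  15.]
clamp_strap 0.55 [247.6, 200.5] 1273 [531. 136.  75.]
cam_lever 0.38 [283.1, 250.8] 57 [596. 166. 153.]
```

View pics/w1.png

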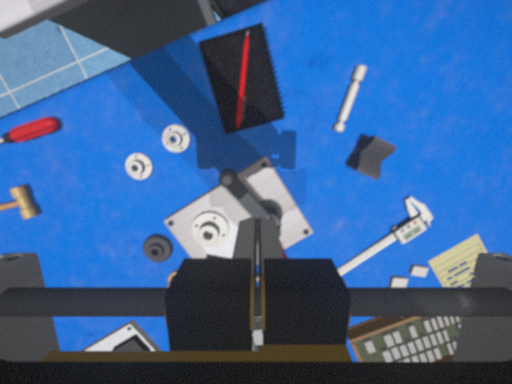

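Wrist picture: the plate is around (240,205), the flange on it at (210,227) and the strap at (245,195), but the gripper hides the rear of the plate. I'll shift forward and stay still for the picture.

```bash
python3 -m inch '{"slide":[[-0.04,0,0],[-0.07,0,0],[-0.1,0,0],[-0.13,0,0],[-0.13,0,0],[-0.13,0,0],[-0.13,0,0],[-0.13,0,0],[-0.13,0,0],[-0.13,0,0]],"rotation":[[0,0,0],[0,0,0],[0,0,0],[0,0,0],[0,0,0],[0,0,0],[0,0,0],[0,0,0],[0,0,0],[0,0,0]],"claw":[0,0,0,0,0,0,0,0,0,0]}'
python3 - <<'E'
from h import *
p,d,K,A,b=cam("wrist"); np.savez("w2.npz",p=p,d=d,K=K,A=A,b=b); X=cloud(d,K,A,b)
cv2.imwrite("pics/w2.png",p); print(state()["tcp_pos"])
for l in ["fixture","flange","clamp_strap","cam_lever"]:
    for o in outline_of("wrist",l)[:3]:
        P=X[o["mask"]]; print(l,round(o["score"],2),o["at"],o["mask"].sum(),np.nanmedian(P,0).round())
E
```

```text
time: 3.25
tcp_pos: [614.9, 122.1, 327.5]
tcp_rot: [0.0, 0.183, 0.983, 0.0]
ft_force: [-0.2, 0.6, 1.0]
width: 0.004
finger_force: 0.0
[614.95577292 122.02021932 327.51476602]
fixture 0.85 [242.7, 147.4] 12059 [583. 112.  15.]
flange 0.85 [168.1, 57.6] 748 [405.  53.   6.]
flange 0.82 [129.2, 89.6] 690 [425. -28.   6.]
flange 0.74 [208.8, 154.3] 1302 [572.  48.  25.]
clamp_strap 0.87 [255.2, 128.1] 2009 [556. 142.  75.]
clamp_strap 0.24 [279.2, 161.1] 482 [597. 158. 156.]
cam_lever 0.86 [279.2, 158.2] 488 [596. 158. 156.]
```

View pics/w2.png

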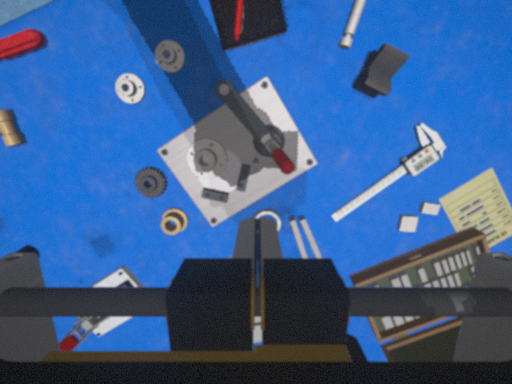

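The whole plate shows now: corners at about (265,80), (315,160), (212,222) and (160,152). The flange is at (209,155), the jaws at (215,195) and (243,177), the strap end at (224,88) and the red lever at (281,158). Next I'll fit the fixture frame.

```bash
cat > fit.py <<'E'
from h import *
def hsv(p): return cv2.cvtColor(p,cv2.COLOR_BGR2HSV)
def fitrect(p,K,A,b,box):
    # warp picture to plane z=16, 1px=1mm, non-blue -> rect
    x0,x1,y0,y1=box; xx,yy=np.meshgrid(np.arange(x0,x1,.5),np.arange(y0,y1,.5))
    uv=proj(np.stack([xx,yy,16+0*xx],-1).reshape(-1,3),K,A,b).astype(np.float32).reshape(*xx.shape,2)
    return xx,yy,cv2.remap(p,uv[...,0],uv[...,1],cv2.INTER_LINEAR)
E
python3 - <<'E'
from fit import *
z=np.load("w2.npz"); p,d,K,A,b=[z[k] for k in "pdKAb"]; X=cloud(d,K,A,b)
def pts(X): 
    X=X.reshape(-1,3); return X[(X[:,0]>450)&(X[:,0]<740)&(X[:,1]>-60)&(X[:,1]<260)]
P=pts(X); q=P[(P[:,2]>9)&(P[:,2]<22)][:,:2].astype(np.float32)
print(len(q),cv2.minAreaRect(q))
xx,yy,W=fitrect(p,K,A,b,(450,730,-50,250))
h=hsv(W); m=((h[...,1]<90)&(W.max(-1)>60)).astype(np.uint8)
m=cv2.morphologyEx(m,cv2.MORPH_OPEN,np.ones((9,9)))
cs=max(cv2.findContours(m,0,2)[0],key=cv2.contourArea); hull=cv2.convexHull(cs)
r=cv2.minAreaRect(cs); print("col",(450+r[0][0]/2,-50+r[0][1]/2),(r[1][0]/2,r[1][1]/2),r[2])
# strap top
o=outline_of("wrist","clamp_strap")[0]["mask"]; S=X[o]; S=S[(S[:,2]>68)&(S[:,2]<84)][:,:2]; r=cv2.minAreaRect(S.astype(np.float32)); print("strap",r,np.median(X[o][:,2]))
o=outline_of("wrist","cam_lever")[0]["mask"]; S=X[o]; print("lever",S[np.argsort(S[:,2])[-30:]].mean(0),S[np.argsort(S[:,2])[:30]].mean(0))
F=max((o for o in outline_of("wrist","flange")),key=lambda o:o["at"][1]); S=X[F["mask"]]
for lo,hi in[(22,31),(43,56)]:
    s=S[(S[:,2]>lo)&(S[:,2]<hi)]; print("fl",lo,len(s),cv2.minEnclosingCircle(s[:,:2].astype(np.float32)),s[:,2].mean())
vis=cv2.resize(W,None,fx=1,fy=1); cv2.imwrite("pics/rect.png",vis); np.save("W.npy",W)
E
```

```text
9607 ((631.899658203125, 77.39811706542969), (244.0785675048828, 273.6576843261719), 11.160017013549805)
col (574.7658843994141, 91.03163146972656) (200.89781188964844, 223.87648010253906) 11.2169189453125
strap ((538.0980834960938, 140.411376953125), (129.8668212890625, 39.0496826171875), 16.156227111816406) nan
lever [606.18286819 161.37936112 178.27129145] [583.1695456  153.48983836  88.74379804]
fl 22 814 ((574.2252807617188, 45.138153076171875), 34.09364700317383) 25.063718458680253
fl 43 301 ((574.4735107421875, 45.3206787109375), 18.015661239624023) 46.77361967663499
```

View pics/rect.png

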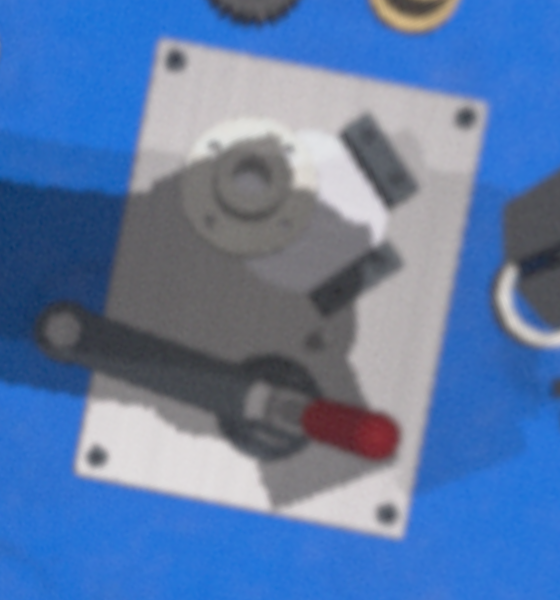

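```bash
python3 -m inch '{"slide":[[0.015,-0.03,0],[0.03,-0.06,0],[0.045,-0.09,0],[0.059,-0.117,0.03],[0.059,-0.117,0.07],[0.059,-0.117,0.11],[0.059,-0.117,0.15],[0.059,-0.117,0.19],[0.059,-0.117,0.21],[0.059,-0.117,0.21]],"rotation":[[0,0,10],[0,0,20],[0,0,30],[0,0,40],[0,0,50],[0,0,58],[0,0,58],[0,0,58],[0,0,58],[0,0,58]],"claw":[0,0,0,0,0,0,0,0,0,0]}'
cat > rel.py <<'E'
from h import *
import sys
O=np.array([603.1,56.1]); a=np.radians(10.9); R=np.array([[np.cos(a),-np.sin(a)],[np.sin(a),np.cos(a)]])
def tofix(p): return (np.asarray(p)[...,:2]-O)@R
def rep():
    s=state(); T=quat(s["tcp_rot"]); print("t",round(s["time"],2),"tcp fix",tofix(s["tcp_pos"]).round(1),"z",round(s["tcp_pos"][2],1),"f(fix)",(s["ft_force"][:2]@R).round(1),round(s["ft_force"][2],1),"toolx,y ang fix",[round(float(np.degrees(np.arctan2(T[1,i],T[0,i]))-10.9),1) for i in(0,1)],"tilt",T[2,:2].round(3))
def look(n):
    p,d,K,A,b=cam("wrist"); np.savez(n+".npz",p=p,d=d,K=K,A=A,b=b); X=cloud(d,K,A,b)
    for l in ["flange","clamp_strap","cam_lever"]:
        for o in outline_of("wrist",l)[:3]:
            S=X[o["mask"]]; S=S[~np.isnan(S[:,0])]
            if not len(S): continue
            print(l,round(o["score"],2),o["at"],len(S),np.median(S,0).round(),tofix(np.median(S,0)).round())
            if l=="flange":
                for lo,hi in[(22,31),(43,56)]:
                    s=S[(S[:,2]>lo)&(S[:,2]<hi)]
                    if len(s)>20: c,r=cv2.minEnclosingCircle(s[:,:2].astype(np.float32)); print("   circ",tofix(c).round(1),round(r,1))
            if l=="clamp_strap":
                s=S[(S[:,2]>66)&(S[:,2]<84)]
                if len(s)>20: c,w,g=cv2.minAreaRect(s[:,:2].astype(np.float32)); print("   rect",tofix(c).round(1),np.round(w),round(g-10.9,1))
    return p
if __name__=="__main__":
    rep()
    if len(sys.argv)>1: cv2.imwrite("pics/%s.png"%sys.argv[1],look(sys.argv[1]))
E
python3 rel.py w3
```

```text
time: 4.9
tcp_pos: [517.2, 33.8, 116.6]
tcp_rot: [-0.001, 0.637, 0.771, -0.001]
ft_force: [0.4, 0.0, 0.5]
width: 0.004
finger_force: 0.0
t 4.9 tcp fix [-88.5  -5.6] z 116.6 f(fix) [ 0.4 -0.1] 0.5 toolx,y ang fix [90.0, 0.0] tilt [-0.    -0.002]
flange 0.86 [320.0, 197.9] 3906 [570.  49.  25.] [-34.  -0.]
   circ [-30.5  -5.6] 34.1
   circ [-30.3  -5.8] 18.4
flange 0.86 [146.1, 155.7] 1794 [406.  54.   6.] [-194.   35.]
   circ [-197.4   33.2] 12.1
flange 0.84 [161.8, 233.2] 1458 [426. -26.   6.] [-190.  -47.]
clamp_strap 0.69 [376.1, 74.8] 11616 [573. 147.  77.] [-13.  95.]
   rect [-49.1  88.2] [127.  39.] 12.7
cam_lever 0.63 [487.2, 176.2] 1900 [727.  98.  11.] [129.  18.]
cam_lever 0.55 [462.1, 58.9] 3948 [590. 154. 133.] [ 5. 99.]
```

```bash
python3 -m inch '{"slide":[[0,0,0.025],[0.003,0,0.05],[0.003,0,0.065],[0.003,0,0.074],[0.003,0,0.074],[0.003,0.008,0.074],[0.003,0.016,0.074],[0.003,0.022,0.074],[0.003,0.026,0.074],[0.003,0.03,0.074]],"rotation":[[0,0,0],[0,0,0],[0,0,0],[0,0,0],[0,0,0],[0,0,0],[0,0,0],[0,0,0],[0,0,0],[0,0,0]],"claw":[0,0,0,0,0,0,0,0,0,0]}'; python3 rel.py w4
```

```text
time: 6.35
tcp_pos: [546.6, 42.6, 43.6]
tcp_rot: [-0.0, 0.637, 0.771, -0.0]
ft_force: [-5.8, -0.7, 7.2]
width: 0.004
finger_force: 4.9
t 6.35 tcp fix [-58.1  -2.6] z 43.6 f(fix) [-5.8  0.4] 7.2 toolx,y ang fix [90.0, 0.0] tilt [ 0.    -0.001]
flange 0.93 [320.0, 223.5] 5416 [583.  58.  26.] [-20.   6.]
   circ [-19.6  -5.9] 34.3
   circ [-19.8  -5.8] 18.3
flange 0.75 [65.3, 172.9] 3495 [409.  55.   7.] [-191.   36.]
   circ [-196.9   34. ] 11.8
flange 0.63 [93.3, 269.2] 2046 [426. -21.   6.] [-188.  -42.]
clamp_strap 0.65 [344.8, 67.1] 24965 [563. 142.  76.] [-23.  92.]
   rect [-49.8  88.2] [127.  39.] 12.4
cam_lever 0.58 [452.0, 31.7] 5297 [584. 152. 104.] [-0. 98.]
```

```bash
python3 -m inch '{"slide":[[0,-0.006,0],[0,-0.012,0],[0,-0.012,0.003],[0,-0.012,0.003],[0,-0.008,0.003],[0,-0.004,0.003],[0,0.0,0.003],[0,0.004,0.003],[0,0.008,0.003],[0,0.01,0.003]],"rotation":[[0,0,0],[0,0,0],[0,0,0],[0,0,0],[0,0,0],[0,0,0],[0,0,0],[0,0,0],[0,0,0],[0,0,0]],"claw":[0,0,0,0,0,0,0,0,0,0]}'; python3 rel.py w5
```

```text
time: 7.8
tcp_pos: [556.8, 44.6, 40.4]
tcp_rot: [0.0, 0.637, 0.771, -0.0]
ft_force: [-2.7, -0.6, 1.2]
width: 0.001
finger_force: 1.2
t 7.8 tcp fix [-47.6  -2.5] z 40.4 f(fix) [-2.8 -0. ] 1.2 toolx,y ang fix [90.0, 0.0] tilt [-0. -0.]
flange 0.8 [78.5, 268.3] 1908 [427. -20.   6.] [-187.  -42.]
flange 0.75 [324.7, 225.4] 5879 [596.  60.  26.] [-7.  5.]
   circ [-5.6 -6.8] 34.5
   circ [-5.9 -6.6] 18.2
flange 0.64 [46.1, 172.7] 3691 [409.  56.   7.] [-191.   36.]
   circ [-197.   34.] 11.7
clamp_strap 0.56 [316.5, 62.3] 26400 [562. 142.  76.] [-24.  92.]
   rect [-48.8  88.4] [127.  39.] 12.2
cam_lever 0.65 [431.8, 26.8] 6040 [585. 152. 107.] [ 1. 97.]
```

View pics/w5.png

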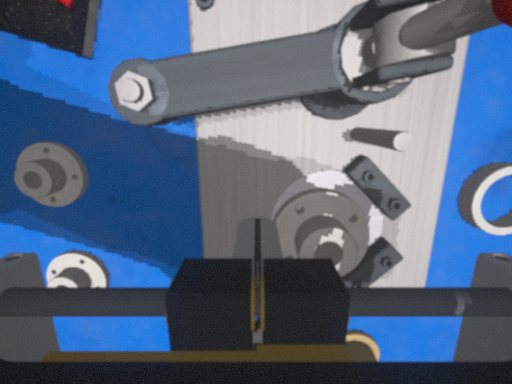

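The flange rim touches the lower jaw (375,262) and there's still a gap to the upper jaw (378,185). I'll keep pushing, so it slides along the lower jaw.

```bash
python3 -m inch '{"slide":[[0,0.001,0],[0,0.002,0],[0,0.003,0],[0,0.004,0],[0,0.005,0],[0,0.006,0],[0,0.007,0],[0,0.008,0],[0,0.009,0],[0,0.009,0]],"rotation":[[0,0,0],[0,0,0],[0,0,0],[0,0,0],[0,0,0],[0,0,0],[0,0,0],[0,0,0],[0,0,0],[0,0,0]],"claw":[0,0,0,0,0,0,0,0,0,0]}'; python3 rel.py w6
```

```text
time: 9.25
tcp_pos: [559.4, 45.5, 39.6]
tcp_rot: [-0.005, 0.637, 0.771, -0.004]
ft_force: [-41.4, -3.4, 35.3]
width: 0.005
finger_force: 27.5
t 9.25 tcp fix [-44.9  -2.1] z 39.6 f(fix) [-41.3   4.5] 35.3 toolx,y ang fix [90.0, -0.0] tilt [ 0.003 -0.012]
flange 0.68 [74.2, 270.3] 1945 [427. -20.   6.] [-187.  -41.]
flange 0.65 [322.4, 225.7] 5755 [597.  61.  26.] [-5.  6.]
   circ [-4.3 -6.9] 34.2
   circ [-10.9  -3.3] 25.4
flange 0.59 [47.8, 175.8] 3650 [409.  55.   7.] [-191.   36.]
   circ [-195.9   33.9] 11.7
clamp_strap 0.89 [313.3, 64.9] 26609 [562. 142.  76.] [-24.  92.]
   rect [-49.3  88.4] [127.  40.] 12.5
cam_lever 0.75 [312.3, 65.6] 26308 [562. 142.  76.] [-24.  92.]
cam_lever 0.63 [423.7, 24.6] 6200 [586. 152. 108.] [ 1. 97.]
cam_lever 0.52 [362.7, 349.7] 738 [662. -46.   6.] [  39. -111.]
```

Wedged: friction at the finger and the jaw holds it. I'll back off and push along the lower jaw's face, in the +x+y direction.

```bash
python3 -m inch '{"slide":[[0,-0.012,0],[0,-0.02,0],[-0.015,-0.02,0],[-0.03,-0.02,0],[-0.041,-0.02,0],[-0.041,-0.014,0],[-0.041,-0.008,0],[-0.041,-0.002,0],[-0.041,-0.002,0],[-0.041,-0.002,0]],"rotation":[[0,0,0],[0,0,0],[0,0,-10],[0,0,-20],[0,0,-30],[0,0,-40],[0,0,-45],[0,0,-45],[0,0,-45],[0,0,-45]],"claw":[0,0,0,0,0,0,0,0,0,0]}'; python3 rel.py w7
```

```text
time: 10.7
tcp_pos: [571.1, 5.7, 40.4]
tcp_rot: [-0.0, 0.294, 0.956, -0.0]
ft_force: [0.1, 0.7, -0.2]
width: 0.007
finger_force: 0.0
t 10.7 tcp fix [-41.  -43.4] z 40.4 f(fix) [0.2 0.7] -0.2 toolx,y ang fix [135.0, 45.0] tilt [-0. -0.]
flange 0.76 [88.9, 74.2] 4534 [426. -26.   7.] [-189.  -48.]
   circ [-192.4  -50.2] 11.9
flange 0.59 [336.6, 225.0] 6793 [589.  52.  26.] [-15.  -2.]
   circ [-4.7 -6.4] 34.3
   circ [-4.6 -7.1] 18.7
flange 0.59 [166.2, 3.2] 452 [421.  41.   5.] [-182.   19.]
clamp_strap 0.65 [456.2, 47.6] 13222 [530. 130.  74.] [-57.  86.]
   rect [-49.7  89. ] [110.  30.] 5.7
```

```bash
python3 -m inch '{"slide":[[0,0.004,0],[0,0.007,0],[0,0.009,0],[0,0.0105,0],[0,0.012,0],[0,0.0135,0],[0,0.015,0],[0,0.016,0],[0,0.017,0],[0,0.017,0]],"rotation":[[0,0,0],[0,0,0],[0,0,0],[0,0,0],[0,0,0],[0,0,0],[0,0,0],[0,0,0],[0,0,0],[0,0,0]],"claw":[0,0,0,0,0,0,0,0,0,0]}'; python3 rel.py w8
```

```text
time: 12.15
tcp_pos: [580.8, 19.8, 40.5]
tcp_rot: [0.0, 0.293, 0.956, -0.0]
ft_force: [-0.9, -1.7, -0.6]
width: 0.006
finger_force: 0.7
t 12.15 tcp fix [-28.7 -31.4] z 40.5 f(fix) [-1.2 -1.5] -0.6 toolx,y ang fix [135.0, 45.0] tilt [-0.  0.]
flange 0.97 [141.5, 7.7] 429 [422.  41.   5.] [-181.   19.]
flange 0.84 [61.7, 74.2] 4722 [427. -26.   7.] [-189.  -47.]
   circ [-192.6  -50.8] 11.7
flange 0.69 [322.9, 224.6] 6269 [594.  60.  26.] [-9.  6.]
   circ [1.  0.4] 34.8
   circ [ 0.8 -1.2] 18.3
clamp_strap 0.89 [435.8, 65.6] 16764 [541. 135.  75.] [-46.  89.]
   rect [-45.1  91.2] [119.  33.] 5.5
cam_lever 0.7 [437.4, 66.8] 16803 [541. 135.  75.] [-46.  89.]
cam_lever 0.49 [255.0, 343.0] 92 [668. -42.   5.] [  46. -108.]
```

```bash
python3 -m inch '{"slide":[[0,0.0005,0],[0,0.001,0],[0,0.0015,0],[0,0.002,0],[0,0.0025,0],[0,0.003,0],[0,0.0035,0],[0,0.004,0],[0,0.004,0],[0,0.004,0]],"rotation":[[0,0,0],[0,0,0],[0,0,0],[0,0,0],[0,0,0],[0,0,0],[0,0,0],[0,0,0],[0,0,0],[0,0,0]],"claw":[0,0,0,0,0,0,0,0,0,0]}'; python3 rel.py w9
```

```text
time: 13.6
tcp_pos: [581.6, 20.8, 40.2]
tcp_rot: [-0.001, 0.294, 0.956, -0.001]
ft_force: [-10.4, -11.8, 6.5]
width: 0.007
finger_force: 8.1
t 13.6 tcp fix [-27.8 -30.6] z 40.2 f(fix) [-12.5  -9.7] 6.5 toolx,y ang fix [134.9, 44.9] tilt [ 0.001 -0.003]
flange 0.97 [61.3, 76.9] 4643 [427. -26.   7.] [-189.  -47.]
   circ [-192.9  -50.9] 11.9
flange 0.92 [322.9, 223.2] 6328 [594.  61.  26.] [-8.  6.]
   circ [ 1.6 -0. ] 34.7
   circ [-6.  -2.3] 25.4
flange 0.7 [139.8, 2.2] 462 [422.  41.   5.] [-181.   20.]
clamp_strap 0.97 [435.1, 67.0] 17052 [542. 135.  75.] [-45.  89.]
   rect [-45.1  91.6] [119.  34.] 5.5
```

```bash
python3 -m inch '{"slide":[[0,-0.01,0],[0,-0.018,0],[0.014,-0.018,0],[0.028,-0.018,0],[0.04,-0.018,0],[0.04,-0.01,0],[0.04,-0.003,0],[0.04,0,0],[0.04,0,0],[0.04,0,0]],"rotation":[[0,0,0],[0,0,0],[0,0,10],[0,0,20],[0,0,30],[0,0,40],[0,0,45],[0,0,45],[0,0,45],[0,0,45]],"claw":[0,0,0,0,0,0,0,0,0,0]}'; python3 rel.py
```

```text
time: 15.05
tcp_pos: [549.7, 45.1, 40.5]
tcp_rot: [0.0, 0.636, 0.771, -0.0]
ft_force: [-0.2, 0.1, -0.0]
width: 0.008
finger_force: 0.0
t 15.05 tcp fix [-54.5  -0.7] z 40.5 f(fix) [-0.2  0.1] -0.0 toolx,y ang fix [90.1, 0.1] tilt [-0. -0.]
```

```bash
python3 -m inch '{"slide":[[0,0.005,0],[0,0.009,0],[0,0.011,0],[0,0.0125,0],[0,0.014,0],[0,0.015,0],[0,0.016,0],[0,0.017,0],[0,0.0175,0],[0,0.0175,0]],"rotation":[[0,0,0],[0,0,0],[0,0,0],[0,0,0],[0,0,0],[0,0,0],[0,0,0],[0,0,0],[0,0,0],[0,0,0]],"claw":[0,0,0,0,0,0,0,0,0,0]}'; python3 rel.py w10
```

```text
time: 16.3
tcp_pos: [564.0, 48.1, 39.9]
tcp_rot: [-0.002, 0.637, 0.771, -0.002]
ft_force: [-19.9, -2.5, 14.6]
width: 0.009
finger_force: 12.3
t 16.3 tcp fix [-39.9  -0.4] z 39.9 f(fix) [-20.    1.3] 14.6 toolx,y ang fix [90.0, 0.0] tilt [ 0.001 -0.006]
flange 0.9 [322.4, 222.6] 6087 [601.  66.  26.] [-0. 10.]
   circ [ 1.4 -0.3] 34.1
   circ [-5.1  2.2] 24.8
flange 0.89 [71.2, 271.4] 1649 [427. -19.   6.] [-187.  -41.]
flange 0.72 [39.3, 177.1] 3695 [409.  56.   7.] [-191.   36.]
   circ [-196.5   34.1] 11.7
clamp_strap 0.59 [311.0, 66.5] 27871 [566. 143.  76.] [-20.  93.]
   rect [-49.1  93.7] [129.  38.] 5.5
cam_lever 0.83 [419.1, 28.8] 7312 [587. 152. 114.] [ 2. 97.]
```

```bash
python3 - <<'E'
import cv2
p=cv2.imread("pics/w10.png")[130:330,230:450]; cv2.imwrite("pics/c10.png",cv2.resize(p,(660,600),interpolation=cv2.INTER_CUBIC))
E
python3 -m inch '{"slide":[[0,-0.01,0],[0,-0.02,0],[0,-0.03,-0.02],[0,-0.03,-0.06],[0,-0.03,-0.1],[0,-0.03,-0.1],[0,-0.03,-0.1],[0,-0.03,-0.1],[0,-0.03,-0.1],[0,-0.03,-0.1]],"rotation":[[0,0,0],[0,0,0],[0,0,0],[0,0,0],[0,0,-10],[0,0,-20],[0,0,-30],[0,0,-40],[0,0,-40],[0,0,-40]],"claw":[0,0,0,0,0,0,0,0,0,0]}'; python3 rel.py w11
```

```text
time: 17.75
tcp_pos: [537.5, 43.0, 140.5]
tcp_rot: [0.0, 0.336, 0.942, 0.0]
ft_force: [-0.2, 0.7, -0.2]
width: 0.002
finger_force: 0.0
t 17.75 tcp fix [-66.9  -0.4] z 140.5 f(fix) [-0.   0.7] -0.2 toolx,y ang fix [129.8, 39.8] tilt [-0.  0.]
flange 0.76 [139.8, 151.4] 1653 [424. -27.   6.] [-191.  -47.]
   circ [-193.3  -51. ] 11.7
flange 0.71 [306.8, 228.6] 2827 [597.  59.  25.] [-6.  4.]
   circ [ 1.1 -0.6] 34.1
   circ [ 1.1 -0.9] 18.3
flange 0.67 [179.5, 80.8] 1907 [403.  53.   6.] [-197.   34.]
   circ [-197.8   33.9] 11.6
clamp_strap 0.62 [390.1, 162.8] 8557 [574. 147.  77.] [-11.  95.]
   rect [-49.   88.3] [128.  40.] 12.8
cam_lever 0.63 [463.2, 200.0] 3251 [592. 155. 141.] [ 8. 99.]
```

View pics/c10.png

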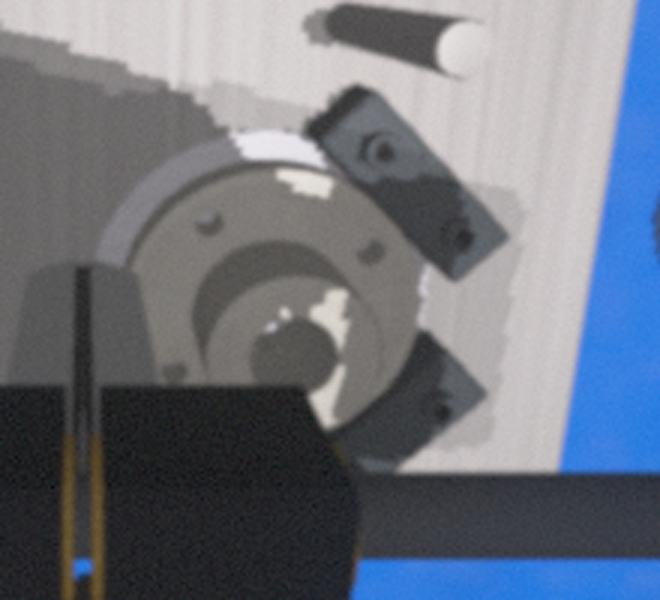

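The picture shows the rim against both jaws (contacts near 360,190 and 410,350 in the crop). Next I'll move to the outer side of the strap.

```bash
python3 -m inch '{"slide":[[0.02,0.013,0],[0.045,0.028,0],[0.07,0.044,0],[0.09,0.057,0],[0.102,0.065,0],[0.102,0.065,0.01],[0.102,0.065,0.03],[0.102,0.065,0.052],[0.102,0.065,0.052],[0.102,0.065,0.052]],"rotation":[[0,0,-10],[0,0,-20],[0,0,-30],[0,0,-40],[0,0,-50],[0,0,-50],[0,0,-50],[0,0,-50],[0,0,-50],[0,0,-50]],"claw":[0,0,0,0,0,0,0,0,0,0]}'; python3 rel.py w12;python3 -c "
from bench import state; print(state()['joint_positions'])"
```

```text
time: 19.2
tcp_pos: [499.7, 157.4, 88.8]
tcp_rot: [0.0, -0.094, 0.996, -0.0]
ft_force: [0.8, 0.3, -0.4]
width: 0.001
finger_force: 0.0
t 19.2 tcp fix [-82.4 119. ] z 88.8 f(fix) [0.8 0.2] -0.4 toolx,y ang fix [-180.1, 89.9] tilt [-0. -0.]
flange 0.95 [153.1, 68.8] 2844 [402.  55.   6.] [-197.   37.]
   circ [-197.6   34.6] 12.1
flange 0.88 [127.4, 276.0] 1955 [586.  58.  25.] [-16.   5.]
   circ [0.4 0.7] 34.4
   circ [6.5 0.7] 16.0
flange 0.55 [51.0, 74.5] 3002 [422. -24.   7.] [-193.  -44.]
   circ [-194.   -50.1] 11.9
clamp_strap 0.75 [212.3, 220.6] 2869 [496. 125.  75.] [-93.  88.]
   rect [-53.6  94.1] [122.  27.] 12.3
[-0.45120768  0.42285725  0.10493215  1.98084211 -0.06367187  0.73996156
  1.45235049]
```

View pics/w12.png

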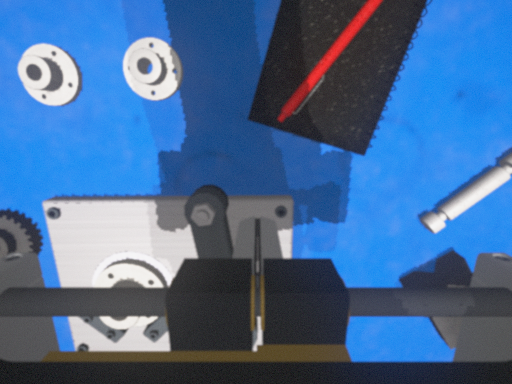

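The strap end is at (205,210) and the fingers sit at (257,260), on its outer side. I'll sweep it round the column.

```bash
python3 -m inch '{"slide":[[0.0006,-0.0078,0],[0.0013,-0.0166,0],[0.0012,-0.0255,0],[0.0001,-0.0344,0],[-0.0019,-0.0431,0],[-0.0048,-0.0515,0],[-0.0085,-0.0595,0],[-0.0131,-0.0671,0],[-0.0185,-0.0743,0],[-0.0245,-0.0807,0]],"rotation":[[0,0,0],[0,0,0],[0,0,-3],[0,0,-6],[0,0,-9],[0,0,-12],[0,0,-15],[0,0,-18],[0,0,-21],[0,0,-25]],"claw":[0,0,0,0,0,0,0,0,0,0]}'; python3 rel.py w13
```

```text
time: 20.65
tcp_pos: [538.8, 82.5, 88.6]
tcp_rot: [-0.0, -0.309, 0.951, 0.0]
ft_force: [-1.1, 1.9, 2.0]
width: 0.006
finger_force: 1.2
t 20.65 tcp fix [-58.1  38.1] z 88.6 f(fix) [-0.7  2.1] 2.0 toolx,y ang fix [-154.9, 115.1] tilt [0. 0.]
flange 0.82 [229.4, 13.8] 2013 [431. -23.   6.] [-183.  -45.]
   circ [-190.2  -49.6] 10.4
flange 0.76 [321.8, 52.6] 3008 [404.  51.   6.] [-196.   32.]
   circ [-197.7   33.9] 12.0
flange 0.65 [171.2, 240.5] 2200 [597.  41.  26.] [ -9. -14.]
   circ [ 0.2 -5.9] 33.4
   circ [ 0.7 -1. ] 18.4
clamp_strap 0.85 [214.1, 233.0] 1797 [553.  58.  75.] [-49.  11.]
   rect [-45.   12.1] [31. 30.] 23.3
```

```bash
python3 -m inch '{"slide":[[-0.0025,-0.0055,0],[-0.0051,-0.0108,0],[-0.0083,-0.0159,0],[-0.0116,-0.0208,0],[-0.0153,-0.0254,0],[-0.0174,-0.0275,0],[-0.0194,-0.0297,0],[-0.0211,-0.0313,0],[-0.0227,-0.0328,0],[-0.0227,-0.0328,0]],"rotation":[[0,0,-3],[0,0,-6],[0,0,-9],[0,0,-12],[0,0,-15],[0,0,-18],[0,0,-20],[0,0,-20],[0,0,-20],[0,0,-20]],"claw":[0,0,0,0,0,0,0,0,0,0]}'; python3 rel.py w14
```

```text
time: 22.1
tcp_pos: [575.8, 70.3, 88.2]
tcp_rot: [-0.001, -0.469, 0.883, 0.0]
ft_force: [-5.4, 1.9, 1.3]
width: 0.004
finger_force: 2.2
t 22.1 tcp fix [-24.1  19.1] z 88.2 f(fix) [-5.   2.8] 1.3 toolx,y ang fix [-135.0, 135.0] tilt [0.001 0.001]
flange 0.86 [343.3, 10.9] 1285 [433. -19.   6.] [-181.  -42.]
flange 0.73 [416.6, 71.2] 2950 [407.  49.   7.] [-194.   31.]
   circ [-197.5   33.3] 11.9
flange 0.67 [215.8, 199.3] 2922 [591.  42.  25.] [-14. -12.]
   circ [ 0.6 -1.7] 34.4
   circ [ 0.3 -1. ] 17.8
clamp_strap 0.96 [214.8, 236.0] 1737 [598.  54.  75.] [-5. -1.]
   rect [-1.7  0.7] [27. 30.] 33.2
cam_lever 0.51 [214.0, 235.2] 1727 [598.  54.  75.] [-5. -2.]
```

```bash
python3 -m inch '{"slide":[[-0.0005,-0.0005,0],[-0.001,-0.001,0],[-0.0014,-0.0014,0],[-0.0018,-0.0018,0],[-0.0022,-0.0022,0],[-0.0026,-0.0026,0],[-0.003,-0.003,0],[-0.0034,-0.0034,0],[-0.0034,-0.0034,0],[-0.0034,-0.0034,0]],"rotation":[[0,0,0],[0,0,0],[0,0,0],[0,0,0],[0,0,0],[0,0,0],[0,0,0],[0,0,0],[0,0,0],[0,0,0]],"claw":[0,0,0,0,0,0,0,0,0,0]}'; python3 rel.py w15
```

```text
time: 23.55
tcp_pos: [577.5, 70.5, 87.4]
tcp_rot: [-0.004, -0.469, 0.883, 0.001]
ft_force: [-24.9, -1.5, 10.2]
width: 0.007
finger_force: 12.1
t 23.55 tcp fix [-22.4  19. ] z 87.4 f(fix) [-24.7   3.2] 10.2 toolx,y ang fix [-135.0, 135.0] tilt [0.005 0.006]
flange 0.97 [345.4, 9.7] 1278 [433. -19.   6.] [-181.  -41.]
flange 0.96 [218.5, 196.7] 3007 [591.  42.  25.] [-15. -12.]
   circ [ 0.3 -1.5] 34.0
   circ [ 0.5 -1.3] 18.1
flange 0.56 [416.4, 71.7] 2923 [407.  50.   7.] [-194.   31.]
   circ [-197.6   33.8] 11.9
clamp_strap 0.78 [215.5, 234.8] 1735 [599.  53.  75.] [-5. -2.]
   rect [-1.   0.2] [28. 30.] 33.4
cam_lever 0.16 [455.5, 341.5] 80 [489. 316.   6.] [-63. 277.]
```

The strap is at its stop (25 N of reaction, with the end over the hub). I'll retreat, rise and go behind the lever.

```bash
python3 -m inch '{"slide":[[0.007,0.007,0],[0.014,0.014,0],[0.014,0.014,-0.04],[0.014,0.014,-0.08],[0.014,0.014,-0.115],[-0.01,0.02,-0.115],[-0.035,0.028,-0.115],[-0.061,0.033,-0.115],[-0.061,0.033,-0.1],[-0.061,0.033,-0.087]],"rotation":[[0,0,0],[0,0,0],[0,0,0],[0,0,0],[0,0,10],[0,0,20],[0,0,30],[0,0,40],[0,0,45],[0,0,45]],"claw":[0,0,0,0,0,0,0,0,0,0]}'
python3 - <<'E'
from rel import *
rep(); ims=[]
p,d,K,A,b=cam("side"); X=cloud(d,K,A,b)
for l in ["flange","clamp_strap","cam_lever"]:
    for o in outline_of("side",l)[:2]:
        S=X[o["mask"]]; S=S[~np.isnan(S[:,0])]; print(l,round(o["score"],2),o["at"],np.r_[tofix(np.median(S,0)),np.median(S[:,2])].round())
        if l=="cam_lever": t=S[np.argsort(S[:,2])[-15:]].mean(0); print("top",np.r_[tofix(t),t[2]].round())
c=p[110:260,170:370]; cv2.imwrite("pics/side2.png",cv2.resize(c,(800,600),interpolation=cv2.INTER_CUBIC))
E
```

```text
time: 25.0
tcp_pos: [587.8, 140.0, 175.0]
tcp_rot: [0.0, -0.096, 0.995, -0.0]
ft_force: [0.6, -0.8, -0.4]
width: 0.004
finger_force: 0.0
t 25.0 tcp fix [ 0.9 85.3] z 175.0 f(fix) [ 0.5 -0.9] -0.4 toolx,y ang fix [-179.9, 90.1] tilt [-0.001 -0.   ]
flange 0.69 [268.2, 211.5] [ -9. -14.  25.]
flange 0.61 [206.5, 226.6] [-202.   26.    7.]
clamp_strap 0.9 [249.2, 182.7] [-2. 89. 76.]
clamp_strap 0.29 [338.8, 291.0] [ -66. -419.   26.]
cam_lever 0.69 [248.8, 162.5] [ -4. 109. 134.]
top [ -5. 120. 172.]
```

View pics/side2.png

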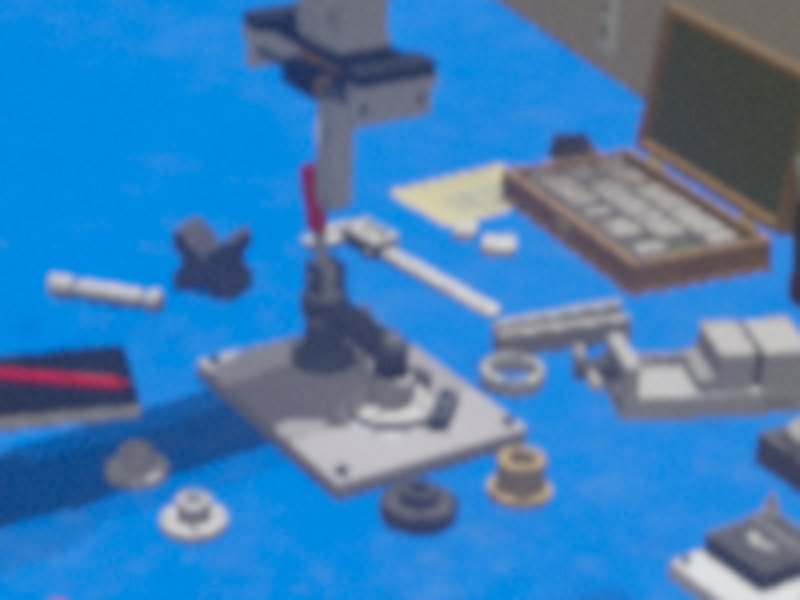

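The strap now lies over the flange (385,370) and the fingers are on the inner side of the upright lever (335,190). I'll push the lever down along its arc.

```bash
python3 -m inch '{"slide":[[0,0.01,0],[0,0.0215,0],[0,0.027,0.0014],[0,0.0325,0.003],[0,0.043,0.008],[0,0.052,0.0146],[0,0.0605,0.0226],[0,0.0675,0.0318],[0,0.0725,0.0418],[0,0.0725,0.0418]],"rotation":[[0,0,0],[0,0,0],[0,0,0],[0,0,0],[0,0,0],[0,0,0],[0,0,0],[0,0,0],[0,0,0],[0,0,0]],"claw":[0,0,0,0,0,0,0,0,0,0]}'; python3 rel.py
```

```text
time: 26.45
tcp_pos: [573.6, 211.8, 132.7]
tcp_rot: [-0.001, -0.096, 0.995, 0.0]
ft_force: [0.5, -0.0, 0.3]
width: 0.001
finger_force: 0.0
t 26.45 tcp fix [  0.5 158.5] z 132.7 f(fix) [ 0.5 -0.1] 0.3 toolx,y ang fix [-179.9, 90.1] tilt [0.001 0.   ]
```

Run:
```python
from rel import *
for n in ["side","scene"]:
    p,d,K,A,b=cam(n); X=cloud(d,K,A,b)
    if n=="side": c=p[110:260,170:370]; cv2.imwrite("pics/side3.png",cv2.resize(c,(800,600),interpolation=cv2.INTER_CUBIC))
    for o in outline_of(n,"cam_lever")[:2]:
        S=X[o["mask"]]; S=S[~np.isnan(S[:,0])]; t=S[np.argsort(S[:,2])[-15:]].mean(0); print(n,round(o["score"],2),o["at"],np.r_[tofix(np.median(S,0)),np.median(S[:,2])].round(),"top",np.r_[tofix(t),t[2]].round(), "maxy",tofix(S).max(0).round())
```

```text
scene 0.63 [209.6, 169.4] [ -3. 141. 103.] top [ -4. 145. 106.] maxy [  6. 155.]
```

View pics/side3.png

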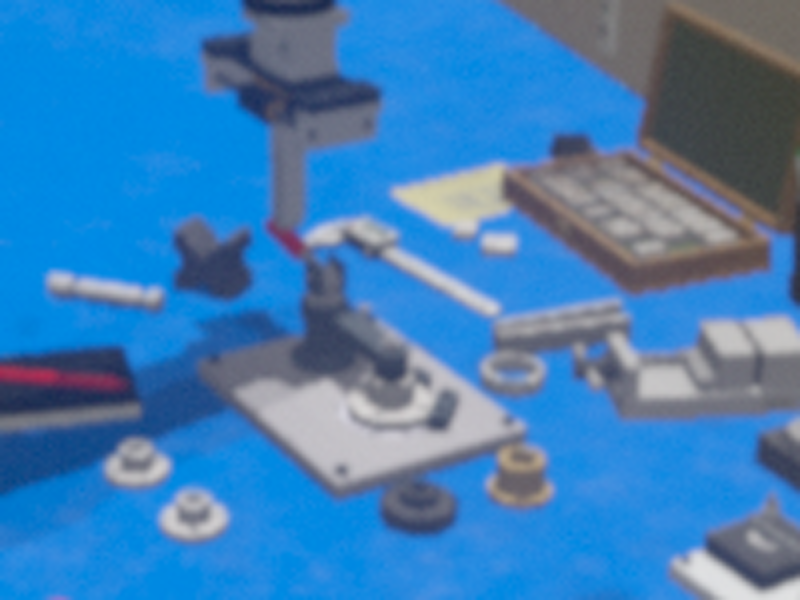

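The lever is nearly level (285,237) with the fingertips above it. I'll press on down until the force rises.

```bash
python3 -m inch '{"slide":[[0,0.001,0.002],[0,0.002,0.004],[0,0.003,0.006],[0,0.003,0.008],[0,0.003,0.009],[0,0.003,0.01],[0,0.003,0.011],[0,0.003,0.012],[0,0.003,0.013],[0,0.003,0.013]],"rotation":[[0,0,0],[0,0,0],[0,0,0],[0,0,0],[0,0,0],[0,0,0],[0,0,0],[0,0,0],[0,0,0],[0,0,0]],"claw":[0,0,0,0,0,0,0,0,0,0]}'; python3 rel.py
```

```text
time: 27.9
tcp_pos: [574.0, 214.7, 122.1]
tcp_rot: [0.001, -0.095, 0.995, 0.0]
ft_force: [-5.0, -0.6, 21.6]
width: 0.002
finger_force: 11.2
t 27.9 tcp fix [  1.4 161.2] z 122.1 f(fix) [-5.   0.4] 21.6 toolx,y ang fix [-180.0, 90.0] tilt [-0.002  0.001]
```

```bash
python3 -m inch '{"slide":[[0,0,0.001],[0,0,0.002],[0,0,0.002],[0,0,0.002],[0,0,-0.02],[0,0,-0.05],[0,0,-0.1],[0,0.02,-0.15],[0,0.05,-0.17],[0,0.05,-0.17]],"rotation":[[0,0,0],[0,0,0],[0,0,0],[0,0,0],[0,0,0],[0,0,0],[0,0,0],[0,0,0],[0,0,0],[0,0,0]],"claw":[0,0,0,0,0,0,0,0,0,0]}'
python3 - <<'E'
from rel import *
rep()
for n in ["side","scene"]:
    p,d,K,A,b=cam(n); X=cloud(d,K,A,b)
    for l in ["flange","clamp_strap","cam_lever"]:
      for o in outline_of(n,l)[:2]:
        S=X[o["mask"]]; S=S[~np.isnan(S[:,0])]; F=tofix(S)
        if abs(np.median(F,0)).max()<160:
            i=F[:,1]>140; print(n,l,round(o["score"],2),o["at"],np.r_[np.median(F,0),np.median(S[:,2])].round(),"max",F.max(0).round(),"outer z",S[i,2].mean().round(1) if i.any() else "")
            if l=="cam_lever": q=np.polyfit(F[:,1],S[:,2],1); print("slope",np.degrees(np.arctan(q[0])).round(1),len(F))
    if n=="scene": c=p[120:240,150:310]; cv2.imwrite("pics/end.png",cv2.resize(c,(800,600),interpolation=cv2.INTER_CUBIC))
E
```

```text
time: 29.15
tcp_pos: [563.5, 265.7, 291.8]
tcp_rot: [0.001, -0.097, 0.995, 0.001]
ft_force: [-0.5, 0.5, -0.8]
width: 0.005
finger_force: 0.0
t 29.15 tcp fix [  0.8 213.3] z 291.8 f(fix) [-0.4  0.6] -0.8 toolx,y ang fix [-179.8, 90.2] tilt [-0.001  0.001]
side flange 0.8 [268.9, 209.1] [ -9. -14.  26.] max [45. 46.] outer z 
side clamp_strap 0.92 [253.4, 186.8] [-7. 82. 70.] max [114. 303.] outer z 91.1
side cam_lever 0.54 [250.6, 189.2] [-6. 82. 70.] max [114. 379.] outer z 82.1
slope 3.5 458
side cam_lever 0.51 [245.3, 170.9] [ -3. 140.  94.] max [117. 362.] outer z 77.5
slope -19.0 103
scene flange 0.59 [250.5, 201.8] [-12. -13.  27.] max [36. 30.] outer z 
scene flange 0.58 [286.5, 208.0] [  27. -130.   14.] max [  59. -101.] outer z 
scene clamp_strap 0.93 [227.7, 185.6] [-5. 81. 71.] max [ 80. 190.] outer z 93.6
scene cam_lever 0.67 [210.2, 171.8] [ -4. 147.  97.] max [  8. 183.] outer z 97.4
slope 2.0 83
```

View pics/end.png

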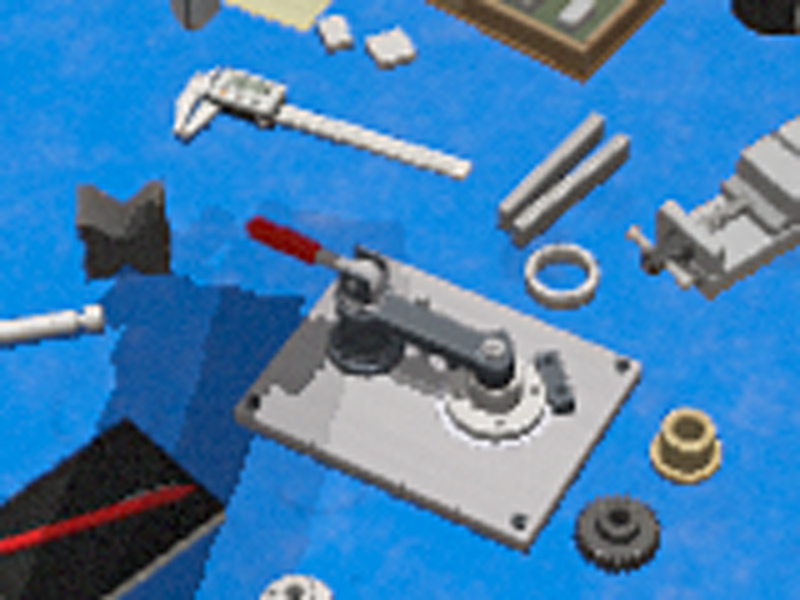

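The lever is level (285,240), the strap has dropped from 76 to 71 mm, and the pad is on the hub (490,365). The robot is clear, so I'm handing in.

```bash
python3 -c "
from bench import close_job; print(close_job())"
```

```text
the job is handed in; nothing more can be done
None
```

The job is handed in at about 29 s: the flange is home against both jaws, the strap is at its stop, and the cam lever is level with the strap drawn down about 5 mm onto the flange. The first straight push wedged the flange on one jaw at about 41 N, so I backed off and finished by pushing along that jaw.

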